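Sort capped bosses by heft into solid and hollow

ROBOT

A 7-joint arm with a two-finger parallel gripper is mounted at the origin on the work surface. World frame = base frame: x ahead of the robot, y to its left, z up, the work surface at z = 0. Lengths are in m, angles in rad, forces in N, time in s.
With the tool pointing down it reaches from about 0.4 to 0.925 m from the base axis. Payload 4.1 kg.
Tool frame: the origin (TCP) lies at the very end of the fingers, on their centre line; the grasp point (between the pads) lies 19 mm behind it (bot.grip_depth is the distance from the TCP to the grasp point, in m); y points along the fingers, x is the direction in which the jaws open and shut, and the axes are right-handed (so a half turn about y gives the same grasp; the last joint's range is limited). The gripper opens to 85 mm and grips with 20 to 120 N. Pads are 22 mm wide; open, the fingers measure 114 mm over their backs; the gripper's body (76 mm by 85 mm) begins 54 mm behind the grasp point. The pads swing forward as they close: fully open they stand 13 mm farther back than shut.
Start: joints at [1.048, 0.398, 0.045, 1.537, -0.019, 1.207, -0.051], TCP at [0.267, -0.593, 0.207] pointing down, gripper open.
Joint ranges: [-2.82, 2.82], [-0.49, 2.23], [-1.37, 1.46], [0, 2.46], [-1.36, 4.5], [0.23, 2], [-2.94, 2.94]. Speed limits (rad/s): [2.57, 2.57, 3.14, 3.14, 3.14, 3.14, 3.14].

INTERFACE

Orientations are given as a unit quaternion [w, x, y, z].
In Python, from cell import bot gives the robot as it stands.
- The arm moves only by the tool step_arm, never from a script. Its argument "steps" is a list of rows, each an object with "dp": the shift along the tool's x, y, z in m, a list of three; "angular": the turn, a rotation vector about the tool's x, y, z in degrees, a list of three. In form: [{"dp": [tx, ty, tz], "angular": [rx, ry, rz]}, ...]. A call has 1 to 20 rows; each row is the pose to reach, as a shift and turn from the pose commanded when the call began, along the tool's axes at that moment; what a row does not reach only later rows make up. A row lasts 1/12 s, in which the tool goes at most 41.7 mm and 7.16 degrees, less where a joint would pass 70% of its speed; a pose out of reach is approached as far as the arm can. A call with a gripper value outside its range is refused whole. "grip" is the opening, from 0 (shut) to 1 (fully open), set as the call begins (left out, the last holds). The fingers move at their own pace and stop on an object; "newtons" is the grip in N (left out, the last holds). Time passes only in rows, so rows that repeat a pose let the fingers close. It gives the time, the measured TCP pose, the force and the opening at its end, in the units of the state.
- bot.state(): the state, without advancing time (a new reading comes with each control period).
- bot.camera(name): name is "scene" or "side" or "wrist"; returns the picture (420x560x3 uint8, red, green, blue); there is no depth.
- bot.camera_info(name): a dict with "fx", "fy", "cx", "cy" (pixels), "R" (3x3) and "t" (3): a world point X has camera coordinates R X + t. Camera axes: x right, y down, z forward; pixel columns grow to the right and rows downward; lengths in m; the calibration is good to about 2 mm. The wrist camera is an equidistant fisheye: a pixel r from the principal point sees the ray r / f radians off the axis. A picture is of the moment at which its call begins: read the wrist's pose just before it. camera_info takes no time and is no camera call; for the wrist camera it gives the pose at the moment of the call.
- bot.hand_in(): hands the job in, once; it reports no verdict.
The state is a dict: "clock": time; "joints": joint angles; "dq": joint speeds; "tau": joint torques, N m; "eef_pos": TCP position; "orientation": TCP orientation; "wrist_force": force on the tool from outside, world axes, zero at the start; "moment": the same for the moment, N m; "grip_width": opening from 0.0 (shut) to 1.0 (fully open).
Only numpy, scipy, OpenCV 4.12 (cv2) and the standard library are available. Lean on these libraries where they do the work, as an engineer would, in place of code of your own. Each camera call takes 0.05 s, during which the arm holds its last target. There are 200 camera calls.

TASK

The two capped steel bosses with green dots look alike, but some are near solid and some are hollow, and only lifting them tells. Feel the weight of each as you lift it, then stand it upright on the floor of the right tray: blue if it weighs more than half a kilo, orange if less (within 50 g of half a kilo either tray will do). Both may belong in the same tray.

Things in the scene. Friction and masses are not known exactly. Their poses are not given: they have to be found in the camera images.
- boss_a: One of two look-alike capped steel bosses: closed upright steel cylinder, 52 mm diameter, 50 mm tall, copper-coloured weld bead round each end, green dot on top. Origin: centre of its underside, z up its axis. Mass 225 to 800 g, drawn afresh for each boss and felt only by lifting; centre of mass at mid height. (The like-sized tube with an open bore is a bystander.)
- boss_b: One of two look-alike capped steel bosses: closed upright steel cylinder, 52 mm diameter, 50 mm tall, copper-coloured weld bead round each end, green dot on top. Origin: centre of its underside, z up its axis. Mass 225 to 800 g, drawn afresh for each boss and felt only by lifting; centre of mass at mid height. (The like-sized tube with an open bore is a bystander.)
- tray_blue: Blue open tray for heavy (over 500 g) bosses, fixed to the bench: 210 mm along its x, 150 mm along its y, 30 mm tall, walls and floor 4 mm thick. Origin: centre of its underside. Room for both bosses, 50 mm either side of the middle along its x. Turned by up to 12 degrees; blue and orange may be on either side of the bench.
- tray_orange: Orange open tray for light (under 500 g) bosses, fixed to the bench: 210 mm along its x, 150 mm along its y, 30 mm tall, walls and floor 4 mm thick. Origin: centre of its underside. Room for both bosses, 50 mm either side of the middle along its x. Turned by up to 12 degrees; blue and orange may be on either side of the bench.

How it is judged:
By the outcome, as a careful person would: the job done as asked, in the order asked, and still so for the second after the job is handed in, with the robot touching nothing.
It also fails if it takes over 67 s, if anything falls off the work surface, if the arm or the gripper's body presses on something with over 40 N, if the wrist force passes 120 N, or if a joint passes its speed limit or range.

## Working session

There is one attempt and no reset: what is moved stays moved. The work goes in short steps, Python scripts to look and compute and a tool call to move; the robot and the scene stay as the last step left them, time stands still between calls to the robot, and variables do not carry over. Pictures are saved under pics/ and viewed, about 8 in all and at most 12, crops included, and the job is handed in when it is done.

Besides the shell and the picture viewer there is one more tool, called after "Request:" as name(argument=value, ...), one argument or row to a line, values as JSON. step_arm: Moves the arm, as the interface text tells. Its arguments: {"type":"object","properties":{"steps":{"type":"array"},"grip":{"type":"number"},"newtons":{"type":"number"}},"required":["steps"]}

```bash
mkdir -p pics; python3 - <<'E'
from cell import bot
import cv2
s=bot.state();print(s)
for n in("scene","side"):
    im=bot.camera(n);cv2.imwrite(f"pics/{n}0.png",im[...,::-1]);i=bot.camera_info(n);print(n,i)
E
```

```text
{'clock': 0.0, 'joints': array([ 1.04803465,  0.39918735,  0.04502302,  1.53786507, -0.01871275,
        1.20690329, -0.05072565]), 'dq': array([-0.00084712,  0.00071877, -0.00082715,  0.00038819,  0.00061888,
       -0.00037752, -0.00011961]), 'tau': array([-1.53687256e-04, -4.75104833e+01,  1.36469990e+00, -2.54215586e+01,
        1.16083727e-02,  9.36965196e-03, -1.21585796e-05]), 'eef_pos': array([ 0.26702366, -0.59187733,  0.20547293]), 'orientation': array([ 0.59432212, -0.59364882,  0.38423972, -0.38304325]), 'wrist_force': array([-0.18291511,  0.309049  , -0.32483779]), 'moment': array([0.00460713, 0.02127384, 0.02709947]), 'grip_width': 1.000634971815649}
scene {'fx': 452.10193423978717, 'fy': 452.10193423978717, 'cx': 270.6497823246591, 'cy': 206.05513238217162, 'R': array([[-0.795804  ,  0.60525719, -0.01896643],
       [ 0.40307111,  0.50607157, -0.76251245],
       [-0.45191777, -0.61445528, -0.64669547]]), 't': array([ 0.43295927, -0.18629687,  1.25691952])}
side {'fx': 445.4085590578836, 'fy': 445.4085590578836, 'cx': 279.1159139037546, 'cy': 211.5237336976248, 'R': array([[-0.97756298, -0.20967152,  0.02021055],
       [-0.15613173,  0.65683409, -0.73769361],
       [ 0.14139837, -0.72429748, -0.67483307]]), 't': array([0.55410247, 0.13734387, 1.05650097])}
```

View pics/scene0.png

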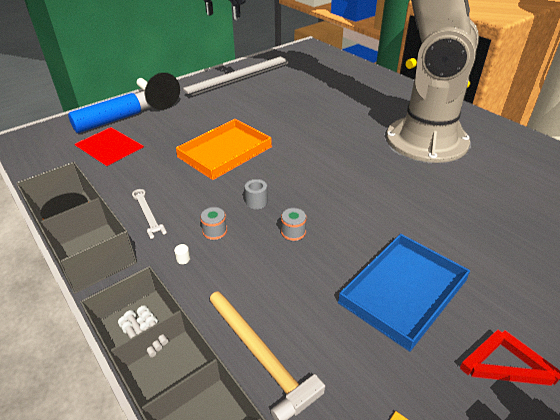

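View pics/side0.png

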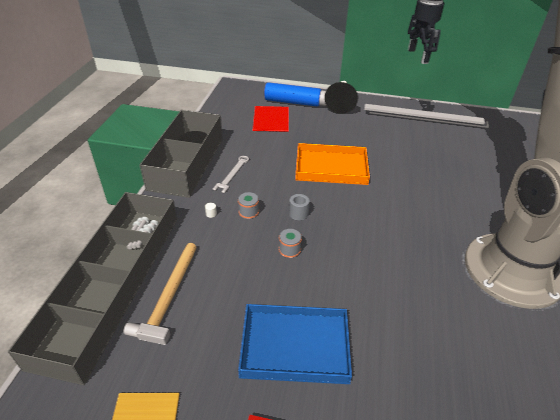

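The scene view has capped bosses at (213,222) and (293,222), the open tube at (256,193), orange tray about (225,150) and blue tray about (405,290). The side view has bosses at (249,205) and (290,243), the tube at (299,207), and the trays at (332,163) and (297,343). I'll compute positions from both cameras.

```bash
cat > h.py <<'E'
import numpy as np, cv2
from scipy.spatial.transform import Rotation as Ro
from cell import bot
def proj(i,X):
    c=np.asarray(X)@i["R"].T+i["t"]; return np.c_[i["fx"]*c[:,0]/c[:,2]+i["cx"], i["fy"]*c[:,1]/c[:,2]+i["cy"]]
def onz(i,u,v,z):
    d=i["R"].T@np.array([(u-i["cx"])/i["fx"],(v-i["cy"])/i["fy"],1]); o=-i["R"].T@i["t"]
    return o+d*(z-o[2])/d[2]
def Rt(s): return Ro.from_quat(np.roll(s["orientation"],-1)).as_matrix()
E
python3 - <<'E'
from h import *
from scipy.optimize import minimize
I={n:bot.camera_info(n) for n in("scene","side")}
M={n:cv2.imread(f"pics/{n}0.png") for n in I}
print(Rt(bot.state()).round(3))
for n in I:
    hsv=cv2.cvtColor(M[n],cv2.COLOR_BGR2HSV); m=cv2.inRange(hsv,(50,80,40),(90,255,255))
    k,_,st,c=cv2.connectedComponentsWithStats(m)
    for j in range(1,k):
        if 20<st[j,4]<400 and 150<c[j][1]<280: print(n,"dot",c[j],st[j,4],onz(I[n],*c[j],.05).round(4))
    print(n,"tube",onz(I[n],*{"scene":(256,186),"side":(299,200)}[n],.05).round(3))
box=np.array([[a*.105,b*.075,c*.03] for a in(-1,1) for b in(-1,1) for c in(0,1)])
for col,lo,hi,seed,x0 in(("blue",(100,120,40),(125,255,255),{"scene":(405,290),"side":(297,343)},None),("orange",(8,150,80),(22,255,255),{"scene":(225,150),"side":(332,163)},None)):
    mk={}
    for n in I:
        m=cv2.inRange(cv2.cvtColor(M[n],cv2.COLOR_BGR2HSV),lo,hi); _,l=cv2.connectedComponents(m); u,v=seed[n]
        p=cv2.findNonZero((l==l[v,u]).astype(np.uint8)); mk[n]=cv2.fillConvexPoly(np.zeros((1680,2240),np.uint8),cv2.convexHull(p)*4+2,1)
    c0=np.mean([onz(I[n],*seed[n],.01)[:2] for n in I],0)
    def pts(q):
        r=Ro.from_euler("z",q[2]).as_matrix(); return box@r.T+[q[0],q[1],0]
    def cost(q):
        s=0
        for n in I:
            h=cv2.convexHull(((proj(I[n],pts(q))+.5)*4).round().astype(np.int32)); s+=np.sum(cv2.fillConvexPoly(np.zeros_like(mk[n]),h,1)!=mk[n])/mk[n].sum()
        return s
    best=min((minimize(cost,[*c0,a],method="Nelder-Mead",options=dict(initial_simplex=np.array([[*c0,a],[c0[0]+.02,c0[1],a],[c0[0],c0[1]+.02,a],[*c0,a+.1]]))) for a in np.deg2rad([-8,8,82,98])),key=lambda r:r.fun)
    print(col,best.x[:2].round(4),np.rad2deg(best.x[2]),best.fun)
E
```

```text
[[ 0.411 -0.001  0.911]
 [-0.911  0.002  0.411]
 [-0.002 -1.    -0.   ]]
scene dot [212.29411765 214.37254902] 51 [ 0.6611 -0.0483  0.05  ]
scene dot [293.39215686 215.15686275] 51 [0.5286 0.0602 0.05  ]
scene tube [ 0.532 -0.07   0.05 ]
side dot [248. 198.] 31 [ 0.6607 -0.0491  0.05  ]
side dot [290.09756098 235.48780488] 41 [0.5286 0.0591 0.05  ]
side tube [ 0.531 -0.072  0.05 ]
blue [0.4678 0.3124] 9.498157971429457 0.017998695277460862
orange [ 0.4716 -0.3015] 187.55982063119245 0.021840810026582266
```

Request:
step_arm(
  steps=[
    {"dp": [-0.333, 0.055, 0.582], "angular": [0, 16, 0]},
    {"dp": [-0.333, 0.055, 0.582], "angular": [0, 16, 0]},
    {"dp": [-0.333, 0.055, 0.582], "angular": [0, 16, 0]},
    {"dp": [-0.333, 0.055, 0.582], "angular": [0, 16, 0]},
    {"dp": [-0.333, 0.055, 0.582], "angular": [0, 16, 0]},
    {"dp": [-0.333, 0.055, 0.582], "angular": [0, 16, 0]},
    {"dp": [-0.333, 0.055, 0.582], "angular": [0, 16, 0]},
    {"dp": [-0.333, 0.055, 0.582], "angular": [0, 16, 0]},
    {"dp": [-0.333, 0.055, 0.582], "angular": [0, 16, 0]},
    {"dp": [-0.333, 0.055, 0.582], "angular": [0, 16, 0]},
    {"dp": [-0.333, 0.055, 0.582], "angular": [0, 16, 0]},
    {"dp": [-0.333, 0.055, 0.582], "angular": [0, 16, 0]},
    {"dp": [-0.333, 0.055, 0.582], "angular": [0, 16, 0]},
    {"dp": [-0.333, 0.055, 0.582], "angular": [0, 16, 0]},
    {"dp": [-0.333, 0.055, 0.582], "angular": [0, 16, 0]},
    {"dp": [-0.333, 0.055, 0.582], "angular": [0, 16, 0]},
    {"dp": [-0.333, 0.055, 0.582], "angular": [0, 16, 0]},
    {"dp": [-0.333, 0.055, 0.582], "angular": [0, 16, 0]},
    {"dp": [-0.333, 0.055, 0.582], "angular": [0, 16, 0]},
    {"dp": [-0.333, 0.055, 0.582], "angular": [0, 16, 0]},
  ],
  grip=1,
)

```text
clock: 1.77
eef_pos: [0.66, -0.052, 0.1512]
orientation: [-0.534, 0.535, -0.463, 0.463]
wrist_force: [-0.4, 0.3, -0.1]
grip_width: 1.001
```

```bash
cat >> h.py <<'E'
def fz(k=10):
    "mean wrist force z over k camera-spaced readings"
    v=[]
    for _ in range(k): bot.camera("side"); v.append(bot.state()["wrist_force"])
    return np.mean(v,0).round(2),np.std(v,0).round(2)
def go(*targets):
    s=bot.state();R=Rt(s);print("pos",s["eef_pos"].round(4),"jaw deg",np.rad2deg(np.arctan2(R[1,0],R[0,0])).round(1),"ydown",R[:,1].round(3),"grip",round(s["grip_width"],3))
    for t in targets: print(t,"dp",(R.T@(np.array(t)-s["eef_pos"])).round(4))
E
python3 - <<'E'
from h import *
im=bot.camera("wrist");cv2.imwrite("pics/w1.png",im[...,::-1])
go([.661,-.0487,.011]);print(fz(6)); i=bot.camera_info("wrist"); 
hsv=cv2.cvtColor(im,cv2.COLOR_RGB2HSV); m=cv2.inRange(hsv,(50,80,40),(90,255,255))
k,_,st,c=cv2.connectedComponentsWithStats(m)
for j in range(1,k):
    if st[j,4]>20:
        u,v=c[j]-[i["cx"],i["cy"]]; r=np.hypot(u,v); a=r/i["fx"]; d=i["R"].T@np.array([np.sin(a)*u/r,np.sin(a)*v/r,np.cos(a)]); o=-i["R"].T@i["t"]; print(c[j],st[j,4],(o+d*(.05-o[2])/d[2]).round(4))
E
```

```text
pos [ 0.66   -0.0524  0.1514] jaw deg -81.9 ydown [-0.001 -0.002 -1.   ] grip 1.004
[0.661, -0.0487, 0.011] dp [-0.0037  0.1404  0.0016]
(array([-0.03,  0.05, -0.09]), array([0.32, 0.43, 0.27]))
[277.46222222 193.45555556] 450 [ 0.6624 -0.0488  0.05  ]
```

View pics/w1.png

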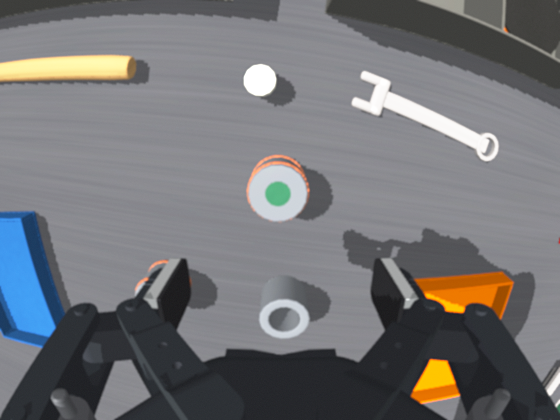

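Wrist view: the boss is centred at (277,193) with both finger sides clear, and it agrees with the fixed cameras. Descending.

Request:
step_arm(
  steps=[
    {"dp": [-0.004, 0.03, 0.002], "angular": [0, 0, 0]},
    {"dp": [-0.004, 0.06, 0.002], "angular": [0, 0, 0]},
    {"dp": [-0.004, 0.08, 0.002], "angular": [0, 0, 0]},
    {"dp": [-0.004, 0.1, 0.002], "angular": [0, 0, 0]},
    {"dp": [-0.004, 0.115, 0.002], "angular": [0, 0, 0]},
    {"dp": [-0.004, 0.125, 0.002], "angular": [0, 0, 0]},
    {"dp": [-0.004, 0.133, 0.002], "angular": [0, 0, 0]},
    {"dp": [-0.004, 0.139, 0.002], "angular": [0, 0, 0]},
    {"dp": [-0.004, 0.139, 0.002], "angular": [0, 0, 0]},
    {"dp": [-0.004, 0.139, 0.002], "angular": [0, 0, 0]},
  ],
)

```text
clock: 2.95
eef_pos: [0.6627, -0.0454, 0.013]
orientation: [0.535, -0.535, 0.462, -0.463]
wrist_force: [-0.2, 0.8, 0.1]
grip_width: 1.001
```

Request:
step_arm(
  steps=[
    {"dp": [0, 0, 0], "angular": [0, 0, 0]},
    {"dp": [0, 0, 0], "angular": [0, 0, 0]},
    {"dp": [0, 0, 0], "angular": [0, 0, 0]},
    {"dp": [0, 0, 0], "angular": [0, 0, 0]},
    {"dp": [0, 0, 0], "angular": [0, 0, 0]},
    {"dp": [0, 0, 0], "angular": [0, 0, 0]},
    {"dp": [0, 0, 0], "angular": [0, 0, 0]},
    {"dp": [0, 0, 0], "angular": [0, 0, 0]},
    {"dp": [0, 0, 0], "angular": [0, 0, 0]},
    {"dp": [0, 0, 0], "angular": [0, 0, 0]},
  ],
  grip=0,
  newtons=60,
)

```text
clock: 3.78
eef_pos: [0.6637, -0.0475, 0.0145]
orientation: [0.535, -0.535, 0.461, -0.464]
wrist_force: [-0.8, -2.7, 5.3]
grip_width: 0.567
```

Request:
step_arm(
  steps=[
    {"dp": [0, -0.01, 0], "angular": [0, 0, 0]},
    {"dp": [0, -0.03, 0], "angular": [0, 0, 0]},
    {"dp": [0, -0.055, 0], "angular": [0, 0, 0]},
    {"dp": [0, -0.08, 0], "angular": [0, 0, 0]},
    {"dp": [0, -0.1, 0], "angular": [0, 0, 0]},
    {"dp": [0, -0.11, 0], "angular": [0, 0, 0]},
    {"dp": [0, -0.11, 0], "angular": [0, 0, 0]},
    {"dp": [0, -0.11, 0], "angular": [0, 0, 0]},
    {"dp": [0, -0.11, 0], "angular": [0, 0, 0]},
    {"dp": [0, -0.11, 0], "angular": [0, 0, 0]},
  ],
)

```text
clock: 4.62
eef_pos: [0.6605, -0.0453, 0.12]
orientation: [-0.534, 0.536, -0.464, 0.461]
wrist_force: [-0.5, 0.7, -6.6]
grip_width: 0.561
```

```bash
python3 - <<'E'
from h import *
print(fz(12))
c,s=np.cos,np.sin
for nm,x,y,a in(("blue",.4678,.3124,9.5),("orange",.4716,-.3015,7.56)):
    for k in(-.05,.05): print(nm,k); go([x+k*c(np.deg2rad(a)),y+k*s(np.deg2rad(a)),.12])
E
```

```text
(array([ 0.22,  0.08, -6.99]), array([0.58, 0.42, 0.43]))
blue -0.05
pos [ 0.6623 -0.0454  0.1226] jaw deg -81.7 ydown [ 0. -0. -1.] grip 0.562
[np.float64(0.41848571992313843), np.float64(0.30414761970696613), 0.12] dp [-0.381   0.0025 -0.1909]
blue 0.05
pos [ 0.6623 -0.0454  0.1226] jaw deg -81.7 ydown [ 0. -0. -1.] grip 0.562
[np.float64(0.5171142800768616), np.float64(0.3206523802930339), 0.12] dp [-0.3831  0.0025 -0.091 ]
orange -0.05
pos [ 0.6623 -0.0454  0.1226] jaw deg -81.7 ydown [ 0. -0. -1.] grip 0.562
[np.float64(0.4220346184465247), np.float64(-0.3080782179546141), 0.12] dp [ 0.2253  0.0025 -0.2756]
orange 0.05
pos [ 0.6623 -0.0454  0.1226] jaw deg -81.7 ydown [ 0. -0. -1.] grip 0.562
[np.float64(0.5211653815534754), np.float64(-0.2949217820453859), 0.12] dp [ 0.2266  0.0026 -0.1757]
```

Boss A weighs about 0.70 kg (6.9 N), so it goes in blue, at the +50 mm slot.

Request:
step_arm(
  steps=[
    {"dp": [-0.02, 0, -0.005], "angular": [0, 0, 0]},
    {"dp": [-0.05, 0, -0.012], "angular": [0, 0, 0]},
    {"dp": [-0.09, 0, -0.021], "angular": [0, 0, 0]},
    {"dp": [-0.13, 0, -0.031], "angular": [0, 0, 0]},
    {"dp": [-0.17, 0, -0.04], "angular": [0, 0, 0]},
    {"dp": [-0.21, 0, -0.05], "angular": [0, 0, 0]},
    {"dp": [-0.25, 0, -0.06], "angular": [0, 0, 0]},
    {"dp": [-0.29, 0, -0.069], "angular": [0, 0, 0]},
    {"dp": [-0.325, 0, -0.077], "angular": [0, 0, 0]},
    {"dp": [-0.355, 0, -0.084], "angular": [0, 1, 0]},
    {"dp": [-0.373, 0, -0.089], "angular": [0, 1, 0]},
    {"dp": [-0.383, 0, -0.091], "angular": [0, 1, 0]},
    {"dp": [-0.383, 0, -0.091], "angular": [0, 1, 0]},
    {"dp": [-0.383, 0, -0.091], "angular": [0, 1, 0]},
    {"dp": [-0.383, 0, -0.091], "angular": [0, 1, 0]},
  ],
)

```text
clock: 6.47
eef_pos: [0.5187, 0.3174, 0.1223]
orientation: [-0.529, 0.53, -0.467, 0.469]
wrist_force: [-0.1, -0.6, -6.3]
grip_width: 0.563
```

```bash
python3 - <<'E'
from h import *
print(fz(8)); go([.5171,.3207,.0185])
E
```

```text
(array([-0.19, -0.07, -7.  ]), array([0.53, 0.33, 0.41]))
pos [0.5173 0.3201 0.1225] jaw deg -82.8 ydown [ 0. -0. -1.] grip 0.56
[0.5171, 0.3207, 0.0185] dp [-6.00e-04  1.04e-01 -1.00e-04]
```

Request:
step_arm(
  steps=[
    {"dp": [0, 0.025, 0], "angular": [0, 0, 0]},
    {"dp": [0, 0.05, 0], "angular": [0, 0, 0]},
    {"dp": [0, 0.07, 0], "angular": [0, 0, 0]},
    {"dp": [0, 0.083, 0], "angular": [0, 0, 0]},
    {"dp": [0, 0.09, 0], "angular": [0, 0, 0]},
    {"dp": [0, 0.095, 0], "angular": [0, 0, 0]},
    {"dp": [0, 0.099, 0], "angular": [0, 0, 0]},
    {"dp": [0, 0.102, 0], "angular": [0, 0, 0]},
    {"dp": [0, 0.102, 0], "angular": [0, 0, 0]},
    {"dp": [0, 0.102, 0], "angular": [0, 0, 0]},
    {"dp": [0, 0.102, 0], "angular": [0, 0, 0]},
  ],
)

```text
clock: 7.78
eef_pos: [0.5176, 0.3209, 0.0212]
orientation: [0.531, -0.53, 0.467, -0.467]
wrist_force: [0.4, 0.4, -7.8]
grip_width: 0.561
```

```bash
python3 - <<'E'
from h import *
print(fz(5)); go()
E
```

```text
(array([-0.12,  0.18, -6.92]), array([0.44, 0.55, 0.49]))
pos [0.5172 0.3206 0.0207] jaw deg -82.7 ydown [ 0.  0. -1.] grip 0.561
```

Still hanging about 2 mm above the floor, so I'll lower until contact.

Request:
step_arm(
  steps=[
    {"dp": [0, 0.001, 0], "angular": [0, 0, 0]},
    {"dp": [0, 0.0015, 0], "angular": [0, 0, 0]},
    {"dp": [0, 0.002, 0], "angular": [0, 0, 0]},
    {"dp": [0, 0.0025, 0], "angular": [0, 0, 0]},
    {"dp": [0, 0.0025, 0], "angular": [0, 0, 0]},
    {"dp": [0, 0.0025, 0], "angular": [0, 0, 0]},
  ],
)

```text
clock: 8.53
eef_pos: [0.517, 0.3205, 0.0186]
orientation: [-0.531, 0.531, -0.467, 0.467]
wrist_force: [-2.5, -1.7, 1.8]
grip_width: 0.563
```

```bash
python3 - <<'E'
from h import *
print(fz(4)); go()
E
```

```text
(array([-3.46, -1.84,  3.49]), array([0.15, 0.57, 1.16]))
pos [0.517  0.3205 0.0186] jaw deg -82.7 ydown [ 0. -0. -1.] grip 0.562
```

Contact made (the load is carried by the floor). Opening, rising, then over to boss B.

Request:
step_arm(
  steps=[
    {"dp": [0, 0, 0], "angular": [0, 0, 0]},
    {"dp": [0, 0, 0], "angular": [0, 0, 0]},
    {"dp": [0, 0, 0], "angular": [0, 0, 0]},
    {"dp": [0, 0, 0], "angular": [0, 0, 0]},
    {"dp": [0, 0, 0], "angular": [0, 0, 0]},
    {"dp": [0, 0, 0], "angular": [0, 0, 0]},
    {"dp": [0, 0, 0], "angular": [0, 0, 0]},
    {"dp": [0, -0.01, 0], "angular": [0, 0, 0]},
    {"dp": [0, -0.03, 0], "angular": [0, 0, 0]},
    {"dp": [0, -0.06, 0], "angular": [0, 0, 0]},
    {"dp": [0, -0.09, 0], "angular": [0, 0, 0]},
    {"dp": [0, -0.12, 0], "angular": [0, 0, 0]},
    {"dp": [0, -0.13, 0], "angular": [0, 0, 0]},
    {"dp": [0, -0.13, 0], "angular": [0, 0, 0]},
  ],
  grip=0.9,
)

```text
clock: 9.9
eef_pos: [0.5191, 0.3222, 0.1522]
orientation: [0.533, -0.528, 0.466, -0.468]
wrist_force: [0.6, -0.1, 0.3]
grip_width: 0.899
```

Request:
step_arm(
  steps=[
    {"dp": [0.03, 0, -0.002], "angular": [0, 0, 0]},
    {"dp": [0.07, 0, -0.006], "angular": [0, 0, 0]},
    {"dp": [0.11, 0, -0.009], "angular": [0, 0, 0]},
    {"dp": [0.15, 0, -0.012], "angular": [0, 0, 0]},
    {"dp": [0.19, 0, -0.016], "angular": [0, 0, 0]},
    {"dp": [0.225, 0, -0.019], "angular": [0, 0, 0]},
    {"dp": [0.25, 0, -0.021], "angular": [0, 0, 0]},
    {"dp": [0.26, 0, -0.0215], "angular": [0, 0, 0]},
    {"dp": [0.26, 0, -0.0215], "angular": [0, 0, 0]},
    {"dp": [0.26, 0, -0.0215], "angular": [0, 0, 0]},
    {"dp": [0.26, 0, -0.0215], "angular": [0, 0, 0]},
  ],
  grip=1,
)

```text
clock: 10.82
eef_pos: [0.5283, 0.0625, 0.1475]
orientation: [0.532, -0.531, 0.467, -0.466]
wrist_force: [0.2, -0.1, -0.1]
grip_width: 1.001
```

```bash
python3 - <<'E'
from h import *
print(fz(6)); go([.5286,.0597,.011])
im=bot.camera("side");cv2.imwrite("pics/s2.png",im[...,::-1])
E
```

```text
(array([-0.27, -0.08, -0.07]), array([0.34, 0.51, 0.31]))
pos [0.5286 0.0609 0.148 ] jaw deg -82.6 ydown [-0.  0. -1.] grip 0.999
[0.5286, 0.0597, 0.011] dp [ 0.0012  0.137  -0.0002]
```

View pics/s2.png

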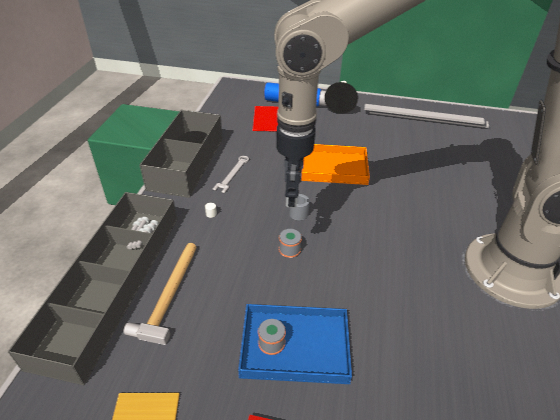

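Boss A stands upright in the blue tray at (272,336). Boss B is undisturbed at (290,243). Now grasp and lift B.

Request:
step_arm(
  steps=[
    {"dp": [0.001, 0.03, 0], "angular": [0, 0, 0]},
    {"dp": [0.001, 0.06, 0], "angular": [0, 0, 0]},
    {"dp": [0.001, 0.08, 0], "angular": [0, 0, 0]},
    {"dp": [0.001, 0.1, 0], "angular": [0, 0, 0]},
    {"dp": [0.001, 0.115, 0], "angular": [0, 0, 0]},
    {"dp": [0.001, 0.125, 0], "angular": [0, 0, 0]},
    {"dp": [0.001, 0.131, 0], "angular": [0, 0, 0]},
    {"dp": [0.001, 0.135, 0], "angular": [0, 0, 0]},
    {"dp": [0.001, 0.135, 0], "angular": [0, 0, 0]},
    {"dp": [0.001, 0.135, 0], "angular": [0, 0, 0]},
  ],
)

```text
clock: 12.0
eef_pos: [0.5294, 0.059, 0.0136]
orientation: [0.531, -0.53, 0.467, -0.468]
wrist_force: [0.3, -0.4, -0.3]
grip_width: 1.0
```

Request:
step_arm(
  steps=[
    {"dp": [0, 0, 0], "angular": [0, 0, 0]},
    {"dp": [0, 0, 0], "angular": [0, 0, 0]},
    {"dp": [0, 0, 0], "angular": [0, 0, 0]},
    {"dp": [0, 0, 0], "angular": [0, 0, 0]},
    {"dp": [0, 0, 0], "angular": [0, 0, 0]},
    {"dp": [0, 0, 0], "angular": [0, 0, 0]},
    {"dp": [0, 0, 0], "angular": [0, 0, 0]},
    {"dp": [0, 0, 0], "angular": [0, 0, 0]},
    {"dp": [0, 0, 0], "angular": [0, 0, 0]},
    {"dp": [0, 0, 0], "angular": [0, 0, 0]},
  ],
  grip=0,
  newtons=60,
)

```text
clock: 12.83
eef_pos: [0.5293, 0.0593, 0.0142]
orientation: [0.531, -0.53, 0.467, -0.467]
wrist_force: [-2.2, 1.6, 6.7]
grip_width: 0.565
```

Request:
step_arm(
  steps=[
    {"dp": [0, -0.01, 0], "angular": [0, 0, 0]},
    {"dp": [0, -0.03, 0], "angular": [0, 0, 0]},
    {"dp": [0, -0.055, 0], "angular": [0, 0, 0]},
    {"dp": [0, -0.08, 0], "angular": [0, 0, 0]},
    {"dp": [0, -0.1, 0], "angular": [0, 0, 0]},
    {"dp": [0, -0.11, 0], "angular": [0, 0, 0]},
    {"dp": [0, -0.11, 0], "angular": [0, 0, 0]},
    {"dp": [0, -0.11, 0], "angular": [0, 0, 0]},
    {"dp": [0, -0.11, 0], "angular": [0, 0, 0]},
    {"dp": [0, -0.11, 0], "angular": [0, 0, 0]},
  ],
)

```text
clock: 13.67
eef_pos: [0.5271, 0.0585, 0.121]
orientation: [-0.53, 0.532, -0.468, 0.466]
wrist_force: [0.3, 0.4, -7.8]
grip_width: 0.562
```

```bash
python3 - <<'E'
from h import *
print(fz(20)); go([.4185,.3041,.12],[.4716,-.3015,.12])
E
```

```text
(array([ 0.13, -0.08, -7.5 ]), array([0.48, 0.42, 0.45]))
pos [0.5288 0.0589 0.123 ] jaw deg -82.7 ydown [ 0. -0. -1.] grip 0.564
[0.4185, 0.3041, 0.12] dp [-0.2572  0.003  -0.0783]
[0.4716, -0.3015, 0.12] dp [ 0.3502  0.003  -0.1025]
```

Boss B weighs about 0.76 kg, so it also goes in blue, at the −50 mm slot.

Request:
step_arm(
  steps=[
    {"dp": [-0.02, 0, -0.006], "angular": [0, 0, 0]},
    {"dp": [-0.05, 0, -0.015], "angular": [0, 0, 0]},
    {"dp": [-0.085, 0, -0.026], "angular": [0, 0, 0]},
    {"dp": [-0.12, 0, -0.036], "angular": [0, 0, 0]},
    {"dp": [-0.155, 0, -0.047], "angular": [0, 0, 0]},
    {"dp": [-0.19, 0, -0.058], "angular": [0, 0, 0]},
    {"dp": [-0.22, 0, -0.067], "angular": [0, 0, 0]},
    {"dp": [-0.242, 0, -0.074], "angular": [0, 0, 0]},
    {"dp": [-0.253, 0, -0.077], "angular": [0, 0, 0]},
    {"dp": [-0.257, 0, -0.078], "angular": [0, 0, 0]},
    {"dp": [-0.257, 0, -0.078], "angular": [0, 0, 0]},
    {"dp": [-0.257, 0, -0.078], "angular": [0, 0, 0]},
    {"dp": [-0.257, 0, -0.078], "angular": [0, 0, 0]},
  ],
)

```text
clock: 15.75
eef_pos: [0.42, 0.3016, 0.1227]
orientation: [-0.53, 0.53, -0.468, 0.469]
wrist_force: [0.6, -0.6, -7.4]
grip_width: 0.56
```

```bash
python3 - <<'E'
from h import *
print(fz(8)); go([.4185,.3041,.0185])
E
```

```text
(array([-0.19, -0.2 , -7.33]), array([0.53, 0.32, 0.36]))
pos [0.419  0.3037 0.123 ] jaw deg -82.7 ydown [ 0. -0. -1.] grip 0.561
[0.4185, 0.3041, 0.0185] dp [-0.0005  0.1045 -0.0004]
```

Request:
step_arm(
  steps=[
    {"dp": [0, 0.025, 0], "angular": [0, 0, 0]},
    {"dp": [0, 0.05, 0], "angular": [0, 0, 0]},
    {"dp": [0, 0.07, 0], "angular": [0, 0, 0]},
    {"dp": [0, 0.083, 0], "angular": [0, 0, 0]},
    {"dp": [0, 0.09, 0], "angular": [0, 0, 0]},
    {"dp": [0, 0.095, 0], "angular": [0, 0, 0]},
    {"dp": [0, 0.099, 0], "angular": [0, 0, 0]},
    {"dp": [0, 0.102, 0], "angular": [0, 0, 0]},
    {"dp": [0, 0.103, 0], "angular": [0, 0, 0]},
    {"dp": [0, 0.104, 0], "angular": [0, 0, 0]},
    {"dp": [0, 0.105, 0], "angular": [0, 0, 0]},
    {"dp": [0, 0.105, 0], "angular": [0, 0, 0]},
    {"dp": [0, 0.105, 0], "angular": [0, 0, 0]},
  ],
)

```text
clock: 17.23
eef_pos: [0.4193, 0.3043, 0.0184]
orientation: [0.531, -0.53, 0.467, -0.467]
wrist_force: [0.9, 0.1, -6.7]
grip_width: 0.559
```

```bash
python3 - <<'E'
from h import *
print(fz(4)); go()
E
```

```text
(array([ 0.05,  0.05, -5.68]), array([0.34, 0.13, 0.38]))
pos [0.4193 0.3043 0.0184] jaw deg -82.7 ydown [ 0.001  0.001 -1.   ] grip 0.564
```

Just touching. One more millimetre down, release and retreat.

Request:
step_arm(
  steps=[
    {"dp": [0, 0.0005, 0], "angular": [0, 0, 0]},
    {"dp": [0, 0.001, 0], "angular": [0, 0, 0]},
    {"dp": [0, 0.001, 0], "angular": [0, 0, 0]},
    {"dp": [0, 0.001, 0], "angular": [0, 0, 0]},
  ],
)

```text
clock: 17.77
eef_pos: [0.4193, 0.3043, 0.0183]
orientation: [0.531, -0.53, 0.467, -0.467]
wrist_force: [-3.1, -1.6, 5.3]
grip_width: 0.562
```

Request:
step_arm(
  steps=[
    {"dp": [0, 0, 0], "angular": [0, 0, 0]},
    {"dp": [0, 0, 0], "angular": [0, 0, 0]},
    {"dp": [0, 0, 0], "angular": [0, 0, 0]},
    {"dp": [0, 0, 0], "angular": [0, 0, 0]},
    {"dp": [0, 0, 0], "angular": [0, 0, 0]},
    {"dp": [0, 0, 0], "angular": [0, 0, 0]},
    {"dp": [0, 0, 0], "angular": [0, 0, 0]},
    {"dp": [0, -0.01, 0], "angular": [0, 0, 0]},
    {"dp": [0, -0.03, 0], "angular": [0, 0, 0]},
    {"dp": [0, -0.06, 0], "angular": [0, 0, 0]},
    {"dp": [0, -0.09, 0], "angular": [0, 0, 0]},
    {"dp": [0, -0.12, 0], "angular": [0, 0, 0]},
    {"dp": [0, -0.15, 0], "angular": [0, 0, 0]},
    {"dp": [0.04, -0.16, 0], "angular": [0, 0, 0]},
    {"dp": [0.08, -0.16, 0], "angular": [0, 0, 0]},
    {"dp": [0.12, -0.16, 0], "angular": [0, 0, 0]},
    {"dp": [0.15, -0.16, 0], "angular": [0, 0, 0]},
    {"dp": [0.16, -0.16, 0], "angular": [0, 0, 0]},
    {"dp": [0.16, -0.16, 0], "angular": [0, 0, 0]},
    {"dp": [0.16, -0.16, 0], "angular": [0, 0, 0]},
  ],
  grip=0.9,
)

```text
clock: 19.43
eef_pos: [0.4392, 0.1461, 0.1775]
orientation: [0.531, -0.53, 0.467, -0.467]
wrist_force: [0.3, -0.1, 0.1]
grip_width: 0.898
```

```bash
python3 - <<'E'
from h import *
im=bot.camera("side");cv2.imwrite("pics/s3.png",im[...,::-1])
go();print(fz(5))
E
```

```text
pos [0.439  0.1471 0.1774] jaw deg -82.6 ydown [ 0.001  0.001 -1.   ] grip 0.902
(array([-0.1, -0.2,  0.1]), array([0.25, 0.39, 0.66]))
```

View pics/s3.png

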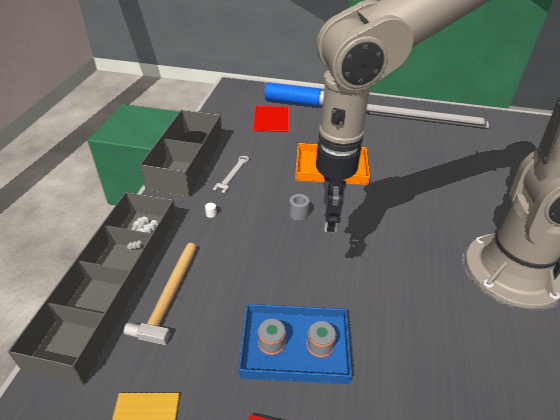

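Both bosses stand upright in the blue tray, at (272,336) and (321,338). The gripper is clear and nothing else has moved.

```bash
python3 -c "
from cell import bot; print(bot.hand_in())"
```

```text
the job is handed in; nothing more can be done
None
```

I lifted and weighed both bosses; both are over half a kilo, so both now stand upright on the floor of the blue tray.

- **First boss, from (0.661, −0.049):** it read about 6.9 N after subtracting the unloaded reading, or about 0.70 kg. A second reading on the way to the tray agreed.
- **Second boss, from (0.529, 0.060):** it read 7.3 to 7.5 N in two readings, or about 0.75 kg.

The last side-camera picture shows both bosses upright with the open tube and other bystanders unmoved. The gripper was about 0.18 m up, away from the tray, reading near zero force. I handed in at about 20 s. No checks failed or disagreed.

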